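# Pack the low sample jar and close the storage box

### The arm

A 6-joint arm with a two-finger parallel gripper is mounted at the origin on the work surface. World frame = base frame: x ahead of the robot, y to its left, z up, the work surface at z = 0. Lengths are in m, angles in rad, forces in N, time in s.
With the tool pointing down it reaches from about 0.275 to 0.875 m from the base axis. Payload 12.5 kg.
Tool frame: the origin (TCP) lies at the very end of the fingers, on their centre line; the grasp point (between the pads) lies 19 mm behind it (manip.grip_point_offset is the distance from the TCP to the grasp point, in m); x points along the fingers, z is the direction in which the jaws open and shut, and the axes are right-handed (so a half turn about x gives the same grasp; the last joint's range is limited). The gripper opens to 85 mm and grips with 20 to 120 N. Pads are 22 mm wide; open, the fingers measure 114 mm over their backs; the gripper's body (76 mm by 85 mm) begins 54 mm behind the grasp point. The pads swing forward as they close: fully open they stand 13 mm farther back than shut.
Start: joints at [-1.288, 0.351, 1.652, -0, 1.139, -0.085], TCP at [0.198, -0.513, 0.231] pointing down, gripper open.
Joint ranges: [-2.75, 2.75], [-0.79, 2.1], [0.01, 2.65], [-1.57, 4.71], [0.07, 3.14], [-2.87, 2.87]. Speed limits (rad/s): [2.22, 2.22, 2.79, 3.14, 3.14, 3.14].

### API

Orientations are given as a unit quaternion [w, x, y, z].
In Python, from workcell import manip, optics, workorder gives the robot as it stands.
- The arm moves only by the tool step_arm, never from a script. Its argument "commands" is one flat list of numbers, 7 for each row, row after row: the shift along the tool's x, y, z in cm, then the turn, a rotation vector about the tool's x, y, z in degrees, then the finger opening in cm, from 0 to 8.54. A call has 1 to 12 rows; each row shifts and turns the commanded pose from where the row before left it, along the tool's axes as they then stand; what a row does not reach is not made up. A row lasts 1/12 s, in which the tool goes at most 41.7 mm and 7.16 degrees, less where a joint would pass 70% of its speed; a pose out of reach is approached as far as the arm can. A call with a gripper value outside its range is refused whole. The fingers move at their own pace and stop on an object; "newtons" is the grip in N (left out, the last holds). Time passes only in rows, so rows that do not move let the fingers close. It gives the time, the measured TCP pose, the force and the opening at its end, in the units of the state.
- manip.sense(): the state, without advancing time (a new reading comes with each control period).
- optics.capture(name): name is "side" or "top" or "wrist"; returns the picture (480x640x3 uint8, blue, green, red); there is no depth.
- optics.camera_model(name): a dict with "mtx" (3x3 intrinsics, pixels), "cam_to_world" (4x4, takes a point from camera to world coordinates). Camera axes: x right, y down, z forward; pixel columns grow to the right and rows downward; lengths in m; the calibration is good to about 2 mm. A picture is of the moment at which its call begins: read the wrist's pose just before it. camera_model takes no time and is no camera call; for the wrist camera it gives the pose at the moment of the call.
- workorder.close_job(): hands the job in, once; it reports no verdict.
The state is a dict: "clock": time; "qpos": joint angles; "joint_velocities": joint speeds; "joint_efforts": joint torques, N m; "ee_pos": TCP position; "ee_rot": TCP orientation; "contact_force": force on the tool from outside, world axes, zero at the start; "wrist_torque": the same for the moment, N m; "gripper_width": finger opening in m.
Only numpy, scipy, OpenCV 4.12 (cv2) and the standard library are available. Lean on these libraries where they do the work, as an engineer would, in place of code of your own. Each camera call takes 0.05 s, during which the arm holds its last target.

### The job

Two amber sample jars with orange caps stand on the bench: stand the low one upright in the free bay of the blue storage box, where it stays below the rim, and let go of it. Then put the blue lid on the box by its black grip, square and flat on the rim all round. Leave the tall amber jar, which would keep the lid from closing, standing where it is.

Things in the scene. Friction and masses are not known exactly. Their poses are not given: they have to be found in the camera images.
- box: Blue open box, fixed, 180 (x) x 140 (y) x 70 mm high, walls and floor 5 mm; origin at the centre of its underside, z up. Its -x end, up to x = -39 mm, is filled by a built-in white rack of capped tubes, tops 55 mm above the bench. The rest is the free bay: x -39 to +85, y -65 to +65 mm, centre x = +23, y = 0, floor 5 mm above the bench.
- lid: Loose blue lid lying right way up, 0.2 kg: plate 210 (x) x 170 (y) x 6 mm; under it a 140 x 100 x 8 mm pad that drops inside the rim with 15 mm play; on it a centred black bar grip 80 (x) x 18 (y) mm, from 14 to 50 mm above the origin. Origin: centre of the pad's underside, z up. On the closed box the origin is 62 mm above the bench, long side along the box's, either way round.
- jar: The low amber jar to pack: round, 48 mm tall, orange cap 46 mm in diameter (the top 17 mm), body 44 mm, about 0.11 kg, standing on the bench. Origin at the centre of its underside, z up. A white jar of the same size with a blue cap stands beyond the amber jars (not wanted), and a yellow tip rack behind it.
- tall_jar: The tall amber jar with the same orange cap, 46 mm in diameter but 80 mm tall, beside the low one: too tall for the box. To be left where it stands. Origin at the centre of its underside, z up.
Not all that is in view belongs to the job. Leave any green or turquoise look-alike of the box alone.

How it is judged:
On the way:
1. the low amber jar stands upright on the floor of the free bay, let go, before the lid goes on (x of jar in the frame of box between -0.024 and 0.072 m and y of jar in the frame of box between -0.052 and 0.052 m and z of jar in the frame of box between 0 and 0.012 m and angle between jar's own z axis and vertical below 0.17 rad and linear speed of jar below 0.02 m/s and contact force between the fingers and jar below 0.1 N), for 0.2 s.
At the end, for the whole second after the job is handed in: The low amber jar stands upright (within 10 degrees) on the floor of the box's free bay, and the lid lies still and flat (within 3 degrees) on the rim, its pad inside the box, centred within 18 mm along and across and square within 15 degrees; the tall jar stands where it was (within 30 mm) (x of jar in the frame of box between -0.024 and 0.072 m and y of jar in the frame of box between -0.052 and 0.052 m and z of jar in the frame of box between 0 and 0.012 m and angle between jar's own z axis and vertical below 0.17 rad and x of lid in the frame of box between -0.018 and 0.018 m and y of lid in the frame of box between -0.018 and 0.018 m and z of lid in the frame of box between 0.057 and 0.067 m and angle between lid's own z axis and vertical below 0.05 rad and angle between the x axis of lid and the x axis of box, either way round below 0.26 rad and linear speed of lid below 0.02 m/s); the robot touches nothing.
It fails at once if the tall amber jar is moved more than 30 mm or tipped over (distance of tall_jar from where it was at the start of the episode above 0.03 m or angle between tall_jar's own z axis and vertical above 0.5 rad).
It also fails if it takes over 69 s, if anything falls off the work surface, if the arm or the gripper's body presses on something with over 40 N, if the wrist force passes 120 N, or if a joint passes its speed limit or range.

## Working session

There is one attempt and no reset: what is moved stays moved. The work goes in short steps, Python scripts to look and compute and a tool call to move; the robot and the scene stay as the last step left them, time stands still between calls to the robot, and variables do not carry over. Pictures are saved under pics/ and viewed, and the job is handed in when it is done.

Besides the shell and the picture viewer there is one more tool, called after ">>>" as name(argument=value, ...) on one line, values as JSON. step_arm: Moves the arm, as the interface text tells. Its arguments: {"type":"object","properties":{"commands":{"type":"array"},"newtons":{"type":"number"}},"required":["commands"]}

```bash
mkdir -p pics; cat > h.py <<'E'
import sys
sys.path.insert(0,'.')
import numpy as np, cv2
from workcell import manip, optics, workorder
def ray(cam,u,v,z,m=None):
    m=m or optics.camera_model(cam)
    K=np.array(m['mtx']);T=np.array(m['cam_to_world'])
    d=T[:3,:3]@np.linalg.inv(K)@np.array([u,v,1.]);o=T[:3,3]
    return o+d*(z-o[2])/d[2]
def proj(cam,p,m=None):
    m=m or optics.camera_model(cam)
    K=np.array(m['mtx']);T=np.linalg.inv(np.array(m['cam_to_world']))
    q=K@(T[:3,:3]@np.asarray(p,float)+T[:3,3]);return q[:2]/q[2]
E
python3 - <<'E'
from h import *
s=manip.sense();print({k:np.round(v,3).tolist() for k,v in s.items()})
for n in("top","side","wrist"):
    im=optics.capture(n);cv2.imwrite(f'pics/{n}0.png',im)
    m=optics.camera_model(n);print(n,np.round(m['cam_to_world'],3).tolist(),m['mtx'])
E
ls
```

```text
{'clock': 0.0, 'qpos': [-1.288, 0.351, 1.652, 0.0, 1.139, -0.085], 'joint_velocities': [0.002, 0.001, -0.0, 0.001, 0.001, -0.0], 'joint_efforts': [0.0, -50.61, -29.14, -0.0, 0.005, -0.0], 'ee_pos': [0.198, -0.513, 0.231], 'ee_rot': [0.583, 0.4, 0.583, -0.4], 'contact_force': [-0.32, 0.464, 0.046], 'wrist_torque': [-0.017, 0.032, -0.023], 'gripper_width': 0.085}
top [[0.027, -0.993, 0.119, 0.239], [-1.0, -0.026, 0.007, 0.15], [-0.004, -0.119, -0.993, 1.402], [0.0, 0.0, 0.0, 1.0]] [[597.32487418   0.         322.33498889]
 [  0.         597.32487418 231.8926965 ]
 [  0.           0.           1.        ]]
side [[-0.813, -0.312, 0.492, -0.19], [-0.582, 0.414, -0.7, 1.045], [0.014, -0.855, -0.518, 0.663], [0.0, 0.0, 0.0, 1.0]] [[504.30100418   0.         307.0413949 ]
 [  0.         504.30100418 250.07856197]
 [  0.           0.           1.        ]]
wrist [[0.36, -0.887, -0.289, 0.271], [-0.933, -0.342, -0.111, -0.484], [-0.0, 0.31, -0.951, 0.374], [0.0, 0.0, 0.0, 1.0]] [[399.79918155   0.         323.85787063]
 [  0.         399.79918155 236.05841384]
 [  0.           0.           1.        ]]
h.py
pics
```

View pics/top0.png

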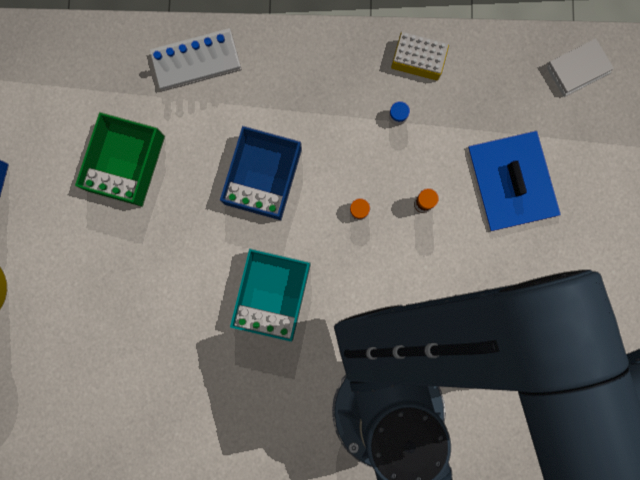

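View pics/side0.png

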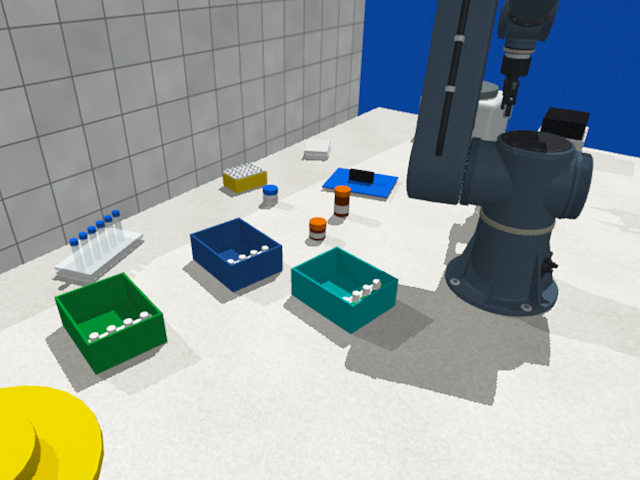

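View pics/wrist0.png

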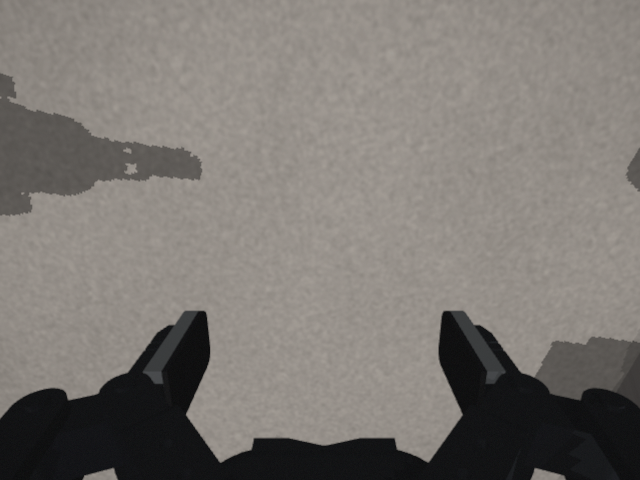

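```bash
python3 - <<'E'
from h import *
im=cv2.imread('pics/top0.png');hsv=cv2.cvtColor(im,cv2.COLOR_BGR2HSV)
o=cv2.inRange(hsv,(5,150,100),(20,255,255))
n,l,st,c=cv2.connectedComponentsWithStats(o)
for i in range(1,n):
    if st[i,4]>50:
        for z in(.048,.080):
            p=ray('top',*c[i],z);print('cap',c[i].round(1),st[i].tolist(),z,p.round(4),'side px center',proj('side',p).round(0),'wid m',round(st[i,2]*(1.402-z)/597,3))
b=cv2.inRange(hsv,(100,120,40),(120,255,255))
n,l,st,c=cv2.connectedComponentsWithStats(b)
for i in range(1,n):
    if st[i,4]>1000:
        q=(l==i).astype(np.uint8); cn=max(cv2.findContours(q,0,2)[0],key=cv2.contourArea)
        print(st[i],cv2.approxPolyDP(cn,4,True)[:,0].tolist(),cv2.minAreaRect(cn))
crop=im[110:240,210:580];cv2.imwrite('pics/c0.png',cv2.resize(crop,None,fx=2.15,fy=2.15,interpolation=cv2.INTER_CUBIC))
cr=im[115:235,205:315];cv2.imwrite('pics/c1.png',cv2.resize(cr,None,fx=5,fy=5,interpolation=cv2.INTER_CUBIC))
si=cv2.imread('pics/side0.png')[165:295,180:410];cv2.imwrite('pics/c2.png',cv2.resize(si,None,fx=3.4,fy=3.4,interpolation=cv2.INTER_CUBIC))
E
```

```text
cap [427.7 198.3] [418, 189, 20, 20, 308] 0.048 [ 0.4858 -0.0802  0.048 ] side px center [341. 197.] wid m 0.045
cap [427.7 198.3] [418, 189, 20, 20, 308] 0.08 [ 0.4799 -0.0748  0.08  ] side px center [342. 188.] wid m 0.044
cap [359.6 208.1] [350, 199, 20, 19, 296] 0.048 [0.4589 0.0757 0.048 ] side px center [318. 220.] wid m 0.045
cap [359.6 208.1] [350, 199, 20, 19, 296] 0.08 [0.4537 0.0775 0.08  ] side px center [319. 210.] wid m 0.044
[ 220  127   81   93 3931] [[242, 127], [220, 199], [280, 219], [299, 142]] ((260.5743713378906, 172.4591827392578), (63.59999465942383, 80.47999572753906), 16.26020622253418)
[ 469  131   91  100 5828] [[536, 131], [469, 146], [491, 230], [559, 214]] ((513.8340454101562, 180.37762451171875), (89.53776550292969, 71.50138092041016), 75.0685806274414)
```

View pics/c1.png

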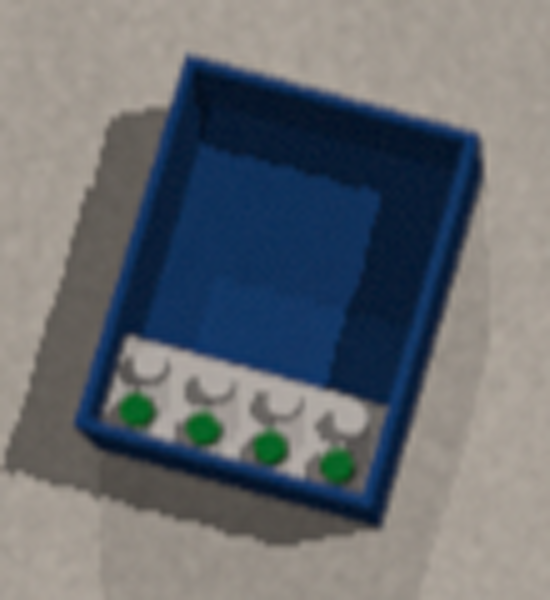

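View pics/c2.png

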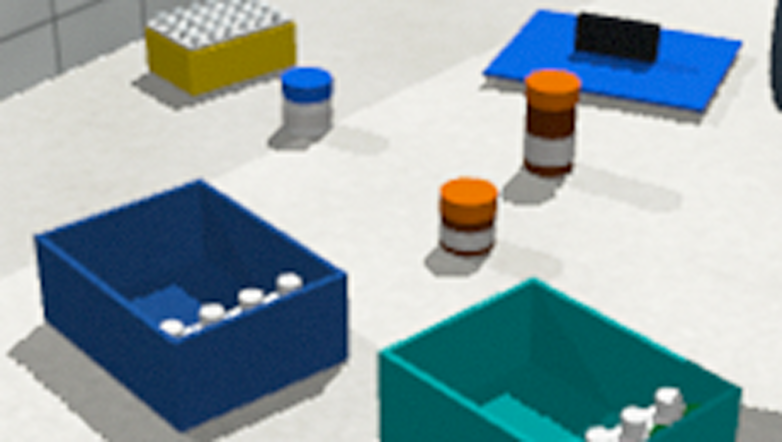

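View pics/c0.png

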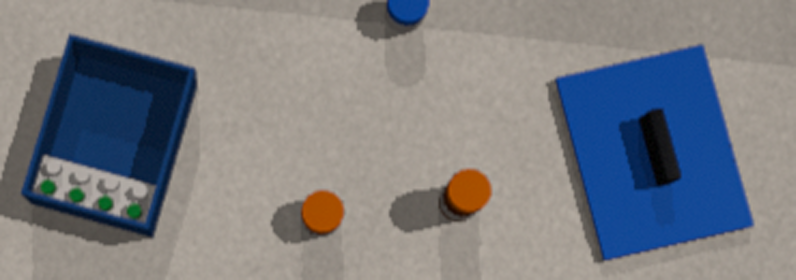

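```bash
cat > fit.py <<'E'
from h import *
from scipy.optimize import least_squares
def fit(cam,pts,hx,hy,z,th0,m=None):
    P=np.array([ray(cam,*p,z,m)[:2] for p in pts]);c0=P.mean(0)
    L=np.array([[hx,hy],[hx,-hy],[-hx,-hy],[-hx,hy]])
    f=lambda q:((L@np.array([[np.cos(q[2]),np.sin(q[2])],[-np.sin(q[2]),np.cos(q[2])]])+q[:2])-P).ravel()
    r=least_squares(f,[*c0,th0]);return r.x,r.fun.reshape(-1,2)
E
python3 - <<'E'
from fit import *
np.set_printoptions(suppress=True,precision=4)
b,r=fit('top',[(243,126.5),(300.4,142.2),(281,217.5),(221,199.5)],.09,.07,.07,-.2);print('box',b,np.degrees(b[2]),r)
l,r=fit('top',[(469,146),(536,131),(559,214),(491,230)],.105,.085,.014,.2);print('lid',l,np.degrees(l[2]),r)
im=cv2.imread('pics/top0.png')
# grip top
for p in([.04,.009],[.04,-.009],[-.04,-.009],[-.04,.009]):
    c,s=np.cos(l[2]),np.sin(l[2]);w=[l[0]+c*p[0]-s*p[1],l[1]+s*p[0]+c*p[1],.05];print(proj('top',w).round(1))
cv2.imwrite('pics/c3.png',cv2.resize(im[120:240,460:570],None,fx=5,fy=5,interpolation=cv2.INTER_CUBIC))
E
```

```text
box [ 0.5345  0.3018 -0.2402] -13.764996899708024 [[ 0.0008  0.0004]
 [ 0.001  -0.0027]
 [ 0.0012  0.0018]
 [-0.003   0.0006]]
lid [ 0.5412 -0.2886  0.2508] 14.370405238929154 [[ 0.0013  0.0032]
 [ 0.0027 -0.0018]
 [-0.0019 -0.0033]
 [-0.0021  0.0019]]
[510.3 160.9]
[517.9 159.2]
[527.  192.5]
[519.4 194.2]
```

View pics/c3.png

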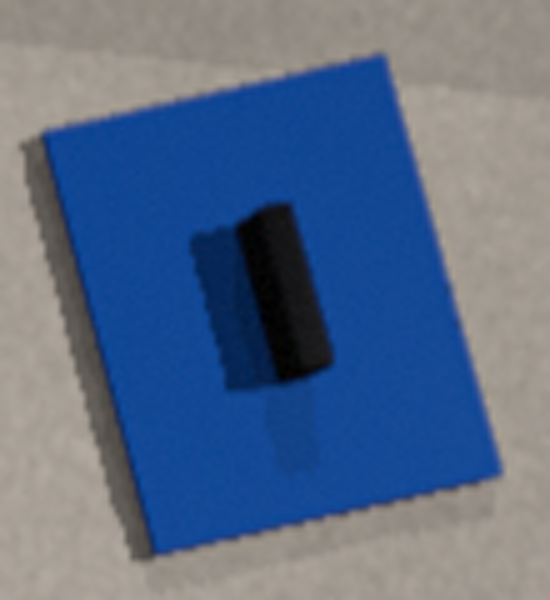

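```bash
cat >> h.py <<'E'
from scipy.spatial.transform import Rotation as Ro
def tool():
    s=manip.sense();q=s['ee_rot'];return np.array(s['ee_pos']),Ro.from_quat([q[1],q[2],q[3],q[0]]),s
def plan(target,yaw):
    """yaw = wanted direction (deg, mod 180) of the jaw axis (tool z) in world"""
    p,R,s=tool();M=R.as_matrix()
    j=np.degrees(np.arctan2(M[1,2],M[0,2]))
    d=(yaw-j+90)%180-90
    print('t',round(s['clock'],2),'p',p.round(4),'jaw',round(j,2),'tilt',round(np.degrees(np.arccos(-M[2,0])),2),'w',round(s['gripper_width'],4),'F',np.round(s['contact_force'],1),'q',np.round(s['qpos'],2))
    # turn about tool x (down) by a => world yaw -a
    print('turn about tool x deg',round(-d,2))
    R2=Ro.from_euler('z',d,degrees=True)*R
    print('then shift cm (after turn)',(R2.inv().apply(np.array(target)-p)*100).round(2), 'before turn',(R.inv().apply(np.array(target)-p)*100).round(2))
E
python3 - <<'E'
from h import *
plan([.459,.076,.16],90-13.8)
E
```

```text
t 0.15 p [ 0.1977 -0.513   0.2309] jaw -68.93 tilt 0.05 w 0.0853 F [-0.1 -0.9  0. ] q [-1.29  0.35  1.65 -0.    1.14 -0.08]
turn about tool x deg 34.87
then shift cm (after turn) [  7.15  11.33 -63.42] before turn [  7.13  45.56 -45.56]
```

>>> step_arm(commands=[0, 0, 0, 7, 0, 0, 8.5, 0, 0, 0, 7, 0, 0, 8.5, 0, 0, 0, 7, 0, 0, 8.5, 0, 0, 0, 7, 0, 0, 8.5, 0, 0, 0, 6.9, 0, 0, 8.5, 0, 0.7, -3.9, 0, 0, 0, 8.5, 0, 0.7, -3.9, 0, 0, 0, 8.5, 0, 0.7, -3.9, 0, 0, 0, 8.5, 0, 0.7, -3.9, 0, 0, 0, 8.5, 0, 0.7, -3.9, 0, 0, 0, 8.5, 0, 0.7, -3.9, 0, 0, 0, 8.5, 0, 0.7, -3.9, 0, 0, 0, 8.5])

```text
clock: 1.15
ee_pos: [0.3108, -0.258, 0.2312]
ee_rot: [0.436, 0.557, 0.436, -0.557]
contact_force: [1.2, -0.7, 0.0]
gripper_width: 0.0853
```

>>> step_arm(commands=[0, 0.7, -3.9, 0, 0, 0, 8.5, 0, 0.7, -3.9, 0, 0, 0, 8.5, 0, 0.7, -3.9, 0, 0, 0, 8.5, 0, 0.7, -3.9, 0, 0, 0, 8.5, 0, 0.7, -3.9, 0, 0, 0, 8.5, 0, 0.7, -3.9, 0, 0, 0, 8.5, 0, 0.7, -3.0, 0, 0, 0, 8.5, 0, 0.7, -1, 0, 0, 0, 8.5, 0, 0, 0, 0, 0, 0, 8.5])

```text
clock: 1.9
ee_pos: [0.4315, -0.0056, 0.2312]
ee_rot: [0.437, 0.556, 0.437, -0.556]
contact_force: [-1.1, -0.8, 0.2]
gripper_width: 0.0851
```

```bash
python3 - <<'E'
from h import *
plan([.459,.076,.16],90-13.8)
cv2.imwrite('pics/w1.png',optics.capture('wrist'))
E
```

```text
t 1.9 p [ 0.4315 -0.0056  0.2312] jaw -103.65 tilt 0.01 w 0.0851 F [-1.1 -0.8  0.2] q [-0.12  0.13  1.94  0.    1.07  1.69]
turn about tool x deg 0.15
then shift cm (after turn) [ 7.12  0.72 -8.58] before turn [ 7.12  0.75 -8.58]
```

View pics/w1.png

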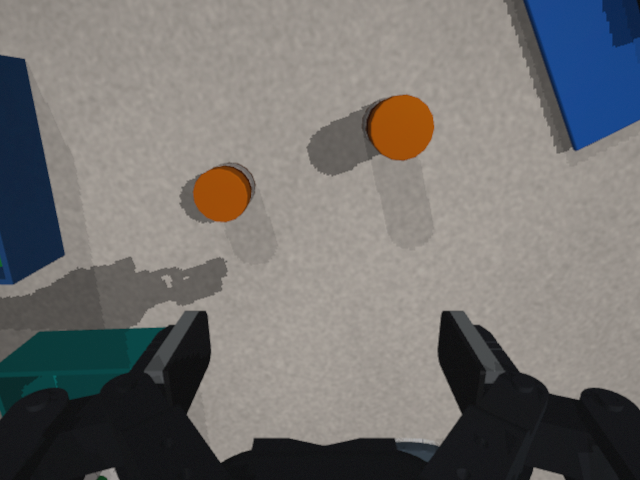

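```bash
python3 - <<'E'
from h import *
im=cv2.imread('pics/w1.png');hsv=cv2.cvtColor(im,cv2.COLOR_BGR2HSV)
o=cv2.inRange(hsv,(5,150,100),(20,255,255))
n,l,st,c=cv2.connectedComponentsWithStats(o)
for i in range(1,n):
    if st[i,4]>50: print(c[i],st[i],[ray('wrist',*c[i],z).round(4) for z in(.048,.08)])
plan([.459,.076,.13],90-13.8)
E
```

```text
[401.58263566 127.08930233] [ 371   95   63   65 3225] [array([ 0.477 , -0.0814,  0.048 ]), array([ 0.4799, -0.0759,  0.08  ])]
[221.1096801  193.71208974] [ 193  167   57   55 2407] [array([0.4598, 0.0734, 0.048 ]), array([0.4644, 0.0636, 0.08  ])]
t 1.95 p [ 0.4306 -0.0068  0.231 ] jaw -103.7 tilt 0.03 w 0.0852 F [0.4 0.1 0.6] q [-0.12  0.13  1.94 -0.    1.07  1.69]
turn about tool x deg 0.1
then shift cm (after turn) [10.1   0.79 -8.72] before turn [10.1   0.8  -8.72]
```

>>> step_arm(commands=[0, 0.3, -2.9, 0, 0, 0, 8.5, 0, 0.3, -2.9, 0, 0, 0, 8.5, 0, 0.3, -2.8, 0, 0, 0, 8.5, 2, 0, 0, 0, 0, 0, 8.5, 3.5, 0, 0, 0, 0, 0, 8.5, 3.5, 0, 0, 0, 0, 0, 8.5, 3, 0, 0, 0, 0, 0, 8.5, 1, 0, 0, 0, 0, 0, 8.5, 0, 0, 0, 0, 0, 0, 8.5])

```text
clock: 2.7
ee_pos: [0.4583, 0.0729, 0.0996]
ee_rot: [-0.435, -0.556, -0.437, 0.558]
contact_force: [0.5, -0.1, 0.3]
gripper_width: 0.0849
```

```bash
python3 - <<'E'
from h import *
plan([.4595,.0745,.0205],90-13.8)
cv2.imwrite('pics/w2.png',optics.capture('wrist'))
E
```

```text
t 2.7 p [0.4583 0.0729 0.0996] jaw -103.91 tilt 0.26 w 0.0849 F [ 0.5 -0.1  0.3] q [ 0.06  0.4   1.98 -0.    0.77  1.87]
turn about tool x deg -0.11
then shift cm (after turn) [ 7.91  0.11 -0.19] before turn [ 7.91  0.11 -0.19]
```

View pics/w2.png

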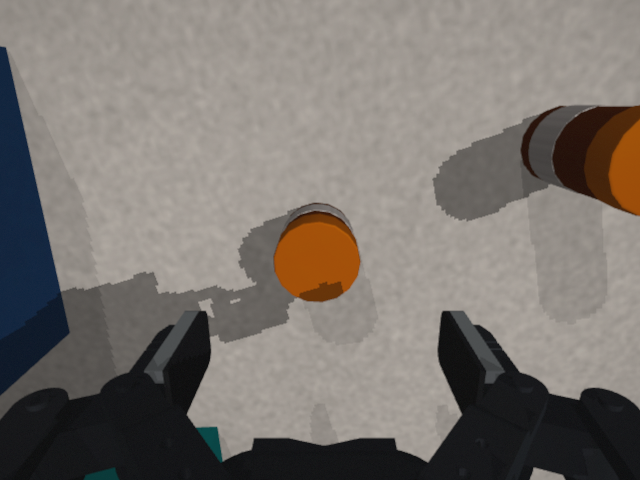

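The low jar's cap (317,258) lies midway between the open fingers (208…440); the tall jar is well clear on the right. Going down.

>>> step_arm(commands=[2, 0.1, -0.1, 0, 0, 0, 8.5, 2.5, 0, -0.1, 0, 0, 0, 8.5, 2, 0, 0, 0, 0, 0, 8.5, 1, 0, 0, 0, 0, 0, 8.5, 0.4, 0, 0, 0, 0, 0, 8.5, 0, 0, 0, 0, 0, 0, 8.5, 0, 0, 0, 0, 0, 0, 4, 0, 0, 0, 0, 0, 0, 4, 0, 0, 0, 0, 0, 0, 4, 0, 0, 0, 0, 0, 0, 4, 0, 0, 0, 0, 0, 0, 4, 0, 0, 0, 0, 0, 0, 4], newtons=30)

```text
clock: 3.75
ee_pos: [0.4617, 0.076, 0.0233]
ee_rot: [0.436, 0.557, 0.436, -0.556]
contact_force: [-2.9, -0.2, 10.0]
gripper_width: 0.0447
```

```bash
python3 - <<'E'
from h import *
plan([.4595,.0745,.0205],90-13.8)
cv2.imwrite('pics/w3.png',optics.capture('wrist'))
E
```

```text
t 3.75 p [0.4617 0.076  0.0233] jaw -103.82 tilt 0.08 w 0.0447 F [-2.9 -0.2 10. ] q [ 0.06  0.55  2.   -0.    0.59  1.88]
turn about tool x deg -0.02
then shift cm (after turn) [ 0.28 -0.18  0.2 ] before turn [ 0.28 -0.18  0.2 ]
```

View pics/w3.png

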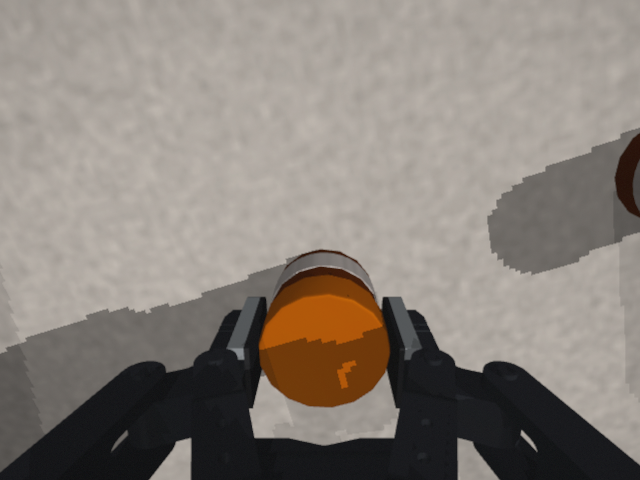

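>>> step_arm(commands=[-1, 0, 0, 0, 0, 0, 4, -3, 0, 0, 0, 0, 0, 4, -3, 0, 0, 0, 0, 0, 4, -3, 0, 0, 0, 0, 0, 4, -3, 0, 0, 0, 0, 0, 4, -1, 0, 0, 0, 0, 0, 4, 0, 0, 0, 0, 0, 0, 4])

```text
clock: 4.38
ee_pos: [0.4624, 0.076, 0.165]
ee_rot: [0.437, 0.558, 0.435, -0.555]
contact_force: [-0.1, -0.2, -0.5]
gripper_width: 0.0449
```

```bash
python3 - <<'E'
from h import *
plan([.5568,.2963,.0290],90-13.8)
cv2.imwrite('pics/w4.png',optics.capture('wrist'))
cv2.imwrite('pics/s4.png',optics.capture('side'))
E
```

```text
t 4.38 p [0.4624 0.076  0.165 ] jaw -103.82 tilt 0.29 w 0.0449 F [-0.1 -0.2 -0.5] q [0.06 0.29 1.93 0.   0.92 1.88]
turn about tool x deg -0.02
then shift cm (after turn) [ 13.66   3.85 -23.62] before turn [ 13.66   3.84 -23.62]
```

View pics/w4.png

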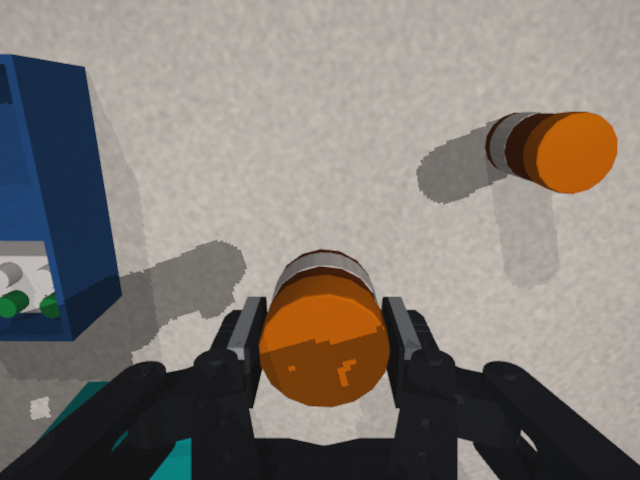

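View pics/s4.png

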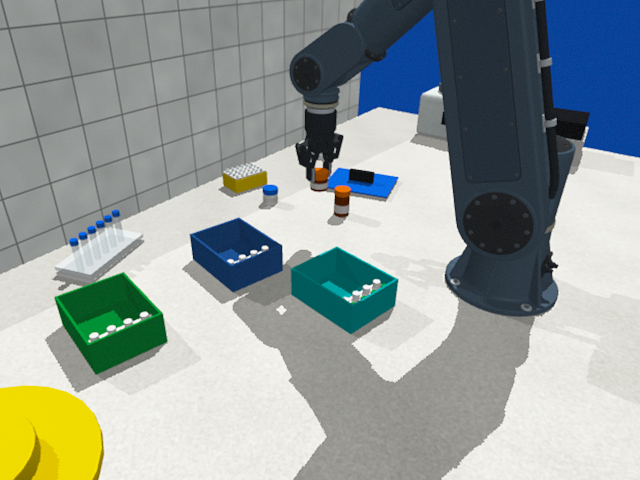

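The jar is held upright between the pads (325,340), and the tall jar is still standing. Carrying it over the box.

>>> step_arm(commands=[0, 0.2, -1.2, 0, 0, 0, 4, 0, 0.4, -2.5, 0, 0, 0, 4, 0, 0.5, -3, 0, 0, 0, 4, 0, 0.5, -3, 0, 0, 0, 4, 0, 0.5, -3, 0, 0, 0, 4, 0, 0.5, -3, 0, 0, 0, 4, 0, 0.5, -3, 0, 0, 0, 4, 0, 0.4, -2.5, 0, 0, 0, 4, 0, 0.2, -1.4, 0, 0, 0, 4, 0, 0.1, -0.8, 0, 0, 0, 4, 0, 0, 0, 0, 0, 0, 4])

```text
clock: 5.4
ee_pos: [0.5536, 0.2954, 0.1604]
ee_rot: [-0.436, -0.555, -0.437, 0.557]
contact_force: [-0.5, -0.1, -0.7]
gripper_width: 0.045
```

```bash
python3 - <<'E'
from h import *
plan([.5568,.2963,.0290],90-13.8)
cv2.imwrite('pics/w5.png',optics.capture('wrist'))
E
```

```text
t 5.4 p [0.5536 0.2954 0.1604] jaw -103.75 tilt 0.13 w 0.045 F [-0.5 -0.1 -0.7] q [0.42 0.57 1.5  0.   1.08 2.23]
turn about tool x deg 0.05
then shift cm (after turn) [13.14  0.32 -0.18] before turn [13.14  0.32 -0.18]
```

View pics/w5.png

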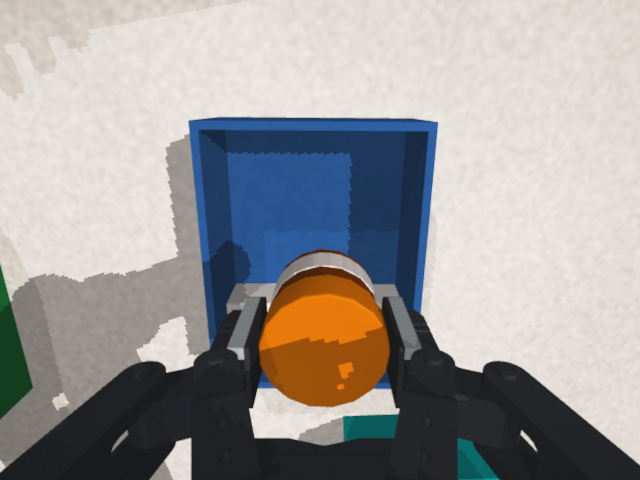

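```bash
python3 - <<'E'
from h import *
a=ray('wrist',190,121,.07);b=ray('wrist',438,122,.07);print(a,b,np.linalg.norm(a-b))
t=np.radians(-13.76);c,s=np.cos(t),np.sin(t)
for x,y in((.09,.07),(.09,-.07)):print(.5345+c*x-s*y,.3018+s*x+c*y)
E
```

```text
[0.63952518 0.35015687 0.07      ] [0.60589374 0.21504843 0.07      ] 0.13923133930093493
0.6385669307819092 0.3483840521813347
0.6052671719989943 0.21240197224063195
```

>>> step_arm(commands=[1, 0.3, -0.2, 0, 0, 0, 4, 2.5, 0.1, 0, 0, 0, 0, 4, 2.5, 0, 0, 0, 0, 0, 4, 2.5, 0, 0, 0, 0, 0, 4, 2, 0, 0, 0, 0, 0, 4, 1, 0, 0, 0, 0, 0, 4, 0.5, 0, 0, 0, 0, 0, 4, 0, 0, 0, 0, 0, 0, 4])

```text
clock: 6.12
ee_pos: [0.5581, 0.2944, 0.0415]
ee_rot: [-0.436, -0.556, -0.436, 0.557]
contact_force: [0.7, 0.2, -0.5]
gripper_width: 0.0449
```

```bash
python3 - <<'E'
from h import *
plan([.5573,.2975,.0285],90-13.8)
E
```

```text
t 6.12 p [0.5581 0.2944 0.0415] jaw -103.86 tilt 0.08 w 0.0449 F [ 0.7  0.2 -0.5] q [ 0.41  0.73  1.55 -0.    0.86  2.22]
turn about tool x deg -0.06
then shift cm (after turn) [ 1.3  -0.15 -0.28] before turn [ 1.3  -0.15 -0.28]
```

>>> step_arm(commands=[0.5, -0.1, -0.2, 0, 0, 0, 4, 0.4, 0, 0, 0, 0, 0, 4, 0.2, 0, 0, 0, 0, 0, 4, 0.1, 0, 0, 0, 0, 0, 4, 0, 0, 0, 0, 0, 0, 4, 0, 0, 0, 0, 0, 0, 4])

```text
clock: 6.62
ee_pos: [0.558, 0.2973, 0.0305]
ee_rot: [0.436, 0.557, 0.436, -0.556]
contact_force: [0.0, 0.0, -0.7]
gripper_width: 0.0454
```

>>> step_arm(commands=[0.2, 0, 0, 0, 0, 0, 4, 0.1, 0, 0, 0, 0, 0, 4, 0, 0, 0, 0, 0, 0, 4, 0, 0, 0, 0, 0, 0, 4])

```text
clock: 6.95
ee_pos: [0.5582, 0.2974, 0.0284]
ee_rot: [0.436, 0.557, 0.436, -0.556]
contact_force: [-3.0, -1.3, 9.7]
gripper_width: 0.045
```

Contact with the floor (9.7 N). Releasing.

>>> step_arm(commands=[0, 0, 0, 0, 0, 0, 6.4, 0, 0, 0, 0, 0, 0, 6.4, 0, 0, 0, 0, 0, 0, 6.4, 0, 0, 0, 0, 0, 0, 6.4, 0, 0, 0, 0, 0, 0, 6.4, 0, 0, 0, 0, 0, 0, 6.4, -1, 0, 0, 0, 0, 0, 6.4, -3, 0, 0, 0, 0, 0, 6.4, -3, 0, 0, 0, 0, 0, 6.4, -3, 0, 0, 0, 0, 0, 6.4, -3, 0, 0, 0, 0, 0, 6.4, -1, 0, 0, 0, 0, 0, 6.4])

```text
clock: 7.95
ee_pos: [0.5594, 0.2979, 0.1728]
ee_rot: [0.437, 0.559, 0.436, -0.554]
contact_force: [0.5, -0.3, 1.3]
gripper_width: 0.064
```

```bash
python3 - <<'E'
from h import *
plan([.5573,.2975,.0285],90-13.8)
im=optics.capture('wrist')
cv2.imwrite('pics/w6.png',im)
E
```

```text
t 7.95 p [0.5594 0.2979 0.1728] jaw -103.82 tilt 0.38 w 0.064 F [ 0.5 -0.3  1.3] q [0.42 0.56 1.48 0.   1.1  2.23]
turn about tool x deg -0.02
then shift cm (after turn) [14.43 -0.27  0.15] before turn [14.43 -0.27  0.15]
```

View pics/w6.png

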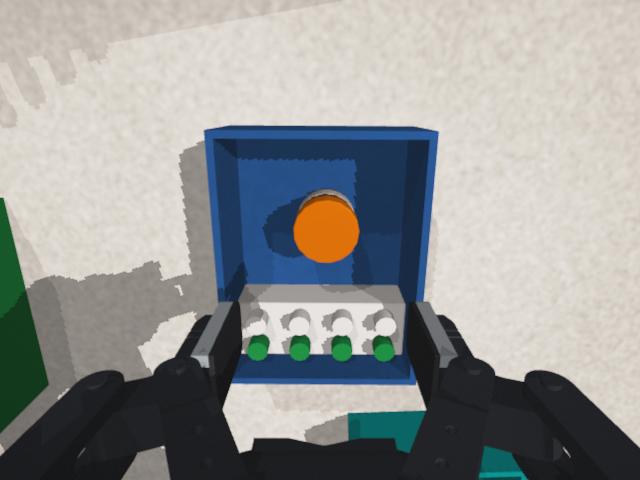

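```bash
python3 - <<'E'
from fit import *
print(fit('wrist',[(206,130.5),(438,131.5),(416,384),(225,383)],.09,.07,.07,-.24))
im=cv2.imread('pics/w6.png');hsv=cv2.cvtColor(im,cv2.COLOR_BGR2HSV)
n,l,st,c=cv2.connectedComponentsWithStats(cv2.inRange(hsv,(5,150,100),(20,255,255)))
i=1+st[1:,4].argmax();j=ray('wrist',*c[i],.053);print(c[i],j)
t=-.2402;d=j[:2]-[.535,.303];print('jar in box',np.cos(t)*d[0]+np.sin(t)*d[1],-np.sin(t)*d[0]+np.cos(t)*d[1])
plan([.5412,-.2886,.2],90+14.4)
E
```

```text
(array([ 0.53623748,  0.30581693, -0.24674883]), array([[ 8.65360870e-04,  8.16824453e-04],
       [ 1.61750269e-04, -8.03607869e-04],
       [-7.25771196e-04, -4.75897564e-05],
       [-3.01339942e-04,  3.43731724e-05]]))
[325.79114839 228.7538328 ] [0.55844901 0.29718182 0.053     ]
jar in box 0.024159923741188655 -7.269918775732864e-05
t 8.0 p [0.5596 0.298  0.1728] jaw -103.82 tilt 0.41 w 0.0638 F [ 1.4 -0.1  1.9] q [0.42 0.56 1.48 0.   1.09 2.23]
turn about tool x deg -28.22
then shift cm (after turn) [ -3.07 -16.35  56.35] before turn [-2.91 12.25 57.39]
```

>>> step_arm(commands=[-0.5, 0, 0, -7, 0, 0, 6, -0.5, 0, 0, -7, 0, 0, 6, -1, 0, 0, -7.1, 0, 0, 6, -1, 0, 0, -7.1, 0, 0, 6, 0, -0.4, 1.5, 0, 0, 0, 6, 0, -0.9, 3, 0, 0, 0, 6, 0, -1.1, 3.8, 0, 0, 0, 6, 0, -1.1, 3.8, 0, 0, 0, 6, 0, -1.1, 3.8, 0, 0, 0, 6, 0, -1.1, 3.8, 0, 0, 0, 6, 0, -1.1, 3.8, 0, 0, 0, 6, 0, -1.1, 3.8, 0, 0, 0, 6])

```text
clock: 9.0
ee_pos: [0.5478, 0.0107, 0.1963]
ee_rot: [0.557, 0.434, 0.558, -0.435]
contact_force: [1.5, -0.3, 0.1]
gripper_width: 0.06
```

>>> step_arm(commands=[0, -1.1, 3.8, 0, 0, 0, 6, 0, -1.1, 3.8, 0, 0, 0, 6, 0, -1.1, 3.8, 0, 0, 0, 6, 0, -1.1, 3.8, 0, 0, 0, 6, 0, -1.1, 3.8, 0, 0, 0, 6, 0, -1.1, 3.8, 0, 0, 0, 6, 0, -0.7, 2.4, 0, 0, 0, 6, 0, -0.4, 1.5, 0, 0, 0, 6, 0, -0.2, 0.7, 0, 0, 0, 6, 0, 0, 0, 0, 0, 0, 6])

```text
clock: 9.83
ee_pos: [0.5401, -0.2725, 0.1966]
ee_rot: [0.558, 0.434, 0.558, -0.434]
contact_force: [-0.4, -0.0, 0.0]
gripper_width: 0.0598
```

```bash
python3 - <<'E'
from h import *
plan([.5412,-.2886,.13],90+14.4)
cv2.imwrite('pics/w7.png',optics.capture('wrist'))
cv2.imwrite('pics/t7.png',optics.capture('top'))
E
```

```text
t 9.83 p [ 0.5401 -0.2725  0.1966] jaw -75.77 tilt 0.06 w 0.0598 F [-0.4 -0.   0. ] q [-0.54  0.49  1.54 -0.    1.12  0.78]
turn about tool x deg -0.17
then shift cm (after turn) [ 6.65 -0.29  1.59] before turn [ 6.65 -0.28  1.59]
```

View pics/w7.png

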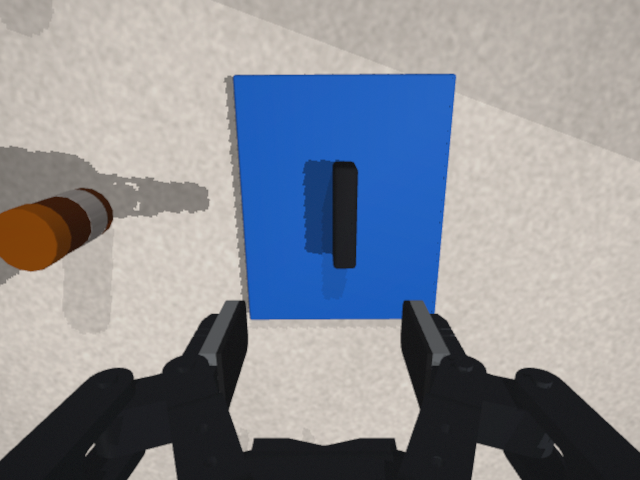

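View pics/t7.png

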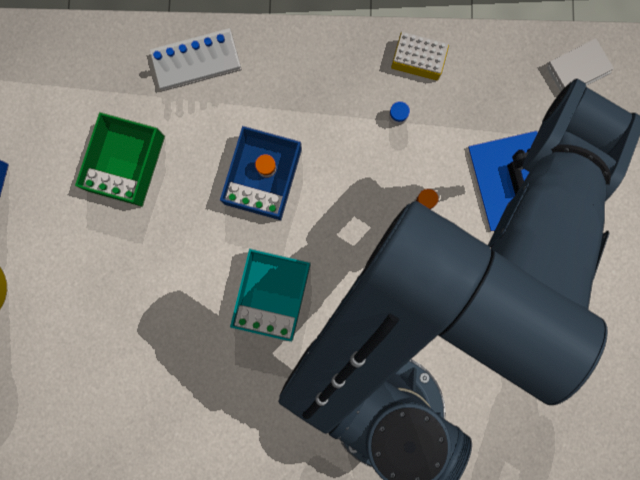

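```bash
python3 - <<'E'
from fit import *
q,r=fit('wrist',[(234,75.5),(455,74),(436,319.5),(250,320)],.105,.085,.014,.25);print(q,np.degrees(q[2]),r)
a=ray('wrist',344.5,162,.05);b=ray('wrist',344.5,268,.05);print('grip',(a+b)/2,np.linalg.norm(a-b),np.degrees(np.arctan2(*(a-b)[1::-1])))
plan([q[0],q[1],.0185],90+np.degrees(q[2]))
E
```

```text
[ 0.54095535 -0.28749365  0.25889961] 14.833855233621843 [[-1.24836136e-04  1.13807945e-03]
 [ 7.69088755e-04 -1.38722151e-03]
 [-7.64199768e-05  7.29550434e-04]
 [-5.67832642e-04 -4.80408380e-04]]
grip [ 0.5434236  -0.28573273  0.05      ] 0.08228779888501792 15.314927602882094
t 9.93 p [ 0.5405 -0.2707  0.1969] jaw -75.63 tilt 0.05 w 0.0604 F [ 0.2 -0.1 -0.1] q [-0.54  0.48  1.54  0.    1.12  0.78]
turn about tool x deg -0.47
then shift cm (after turn) [17.84 -0.38  1.65] before turn [17.84 -0.37  1.65]
```

>>> step_arm(commands=[1, -0.2, 1, -0.5, 0, 0, 6, 3, -0.1, 0.6, 0, 0, 0, 6, 3.5, 0, 0, 0, 0, 0, 6, 3, 0, 0, 0, 0, 0, 6, 2, 0, 0, 0, 0, 0, 6, 1, 0, 0, 0, 0, 0, 6, 0, 0, 0, 0, 0, 0, 6])

```text
clock: 10.52
ee_pos: [0.5409, -0.287, 0.0599]
ee_rot: [0.559, 0.431, 0.562, -0.431]
contact_force: [-0.0, -0.3, 0.5]
gripper_width: 0.06
```

```bash
python3 - <<'E'
from h import *
plan([.5415,-.287,.0185],90+14.9)
cv2.imwrite('pics/w8.png',optics.capture('wrist'))
E
```

```text
t 10.52 p [ 0.5409 -0.287   0.0599] jaw -75.07 tilt 0.22 w 0.06 F [-0.  -0.3  0.5] q [-0.56  0.67  1.6   0.    0.87  0.75]
turn about tool x deg 0.03
then shift cm (after turn) [4.14 0.07 0.03] before turn [4.14 0.07 0.03]
```

View pics/w8.png

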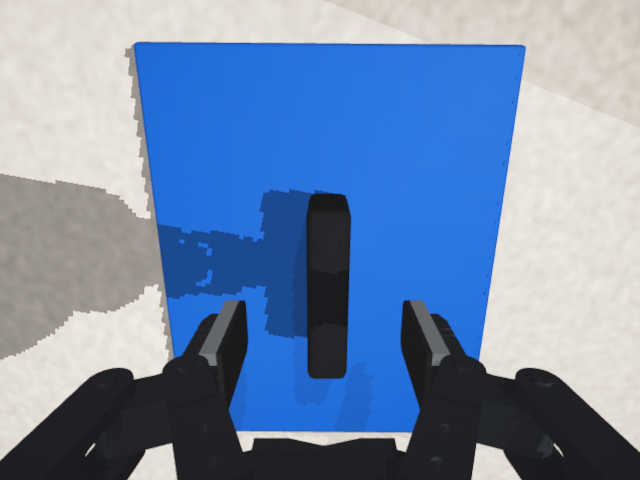

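The black grip (308–350, 195–378) is centred between the fingers. Descending and closing.

>>> step_arm(commands=[1.5, 0.1, 0, 0, 0, 0, 6, 1.5, 0, 0, 0, 0, 0, 6, 0.7, 0, 0, 0, 0, 0, 6, 0.3, 0, 0, 0, 0, 0, 6, 0, 0, 0, 0, 0, 0, 6, 0, 0, 0, 0, 0, 0, 1, 0, 0, 0, 0, 0, 0, 1, 0, 0, 0, 0, 0, 0, 1, 0, 0, 0, 0, 0, 0, 1, 0, 0, 0, 0, 0, 0, 1, 0, 0, 0, 0, 0, 0, 1, 0, 0, 0, 0, 0, 0, 1], newtons=60)

```text
clock: 11.57
ee_pos: [0.5431, -0.2881, 0.0232]
ee_rot: [0.561, 0.431, 0.56, -0.431]
contact_force: [-1.5, 0.6, 5.3]
gripper_width: 0.0174
```

>>> step_arm(commands=[-0.5, 0, 0, 0, 0, 0, 1, -1, 0, 0, 0, 0, 0, 1, -2, 0, 0, 0, 0, 0, 1, -3, 0, 0, 0, 0, 0, 1, -3, 0, 0, 0, 0, 0, 1, -3, 0, 0, 0, 0, 0, 1, -3, 0, 0, 0, 0, 0, 1, -1.5, 0, 0, 0, 0, 0, 1, -0.5, 0, 0, 0, 0, 0, 1, 0, 0, 0, 0, 0, 0, 1])

```text
clock: 12.4
ee_pos: [0.543, -0.288, 0.1987]
ee_rot: [0.561, 0.431, 0.56, -0.431]
contact_force: [0.0, -0.3, -2.4]
gripper_width: 0.0173
```

```bash
python3 - <<'E'
from h import *
plan([.5355,.304,.19],90-14.0)
cv2.imwrite('pics/w9.png',optics.capture('wrist'))
cv2.imwrite('pics/s9.png',optics.capture('side'))
E
```

```text
t 12.4 p [ 0.543  -0.288   0.1987] jaw -75.13 tilt 0.12 w 0.0173 F [ 0.  -0.3 -2.4] q [-0.56  0.5   1.51 -0.    1.13  0.75]
turn about tool x deg 28.87
then shift cm (after turn) [  0.76 -15.05 -57.26] before turn [  0.8   14.47 -57.41]
```

View pics/w9.png

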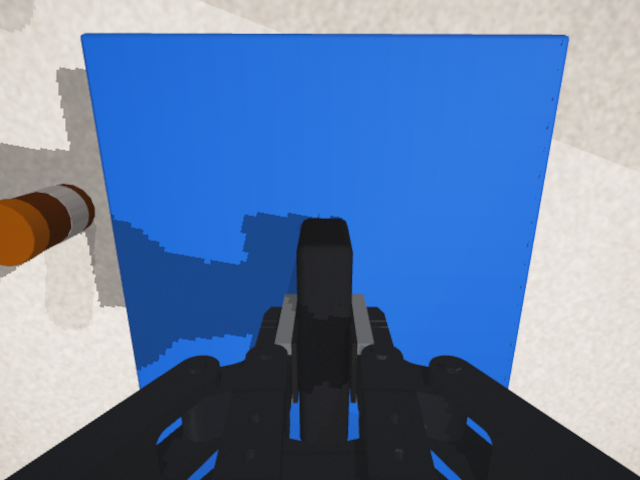

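View pics/s9.png

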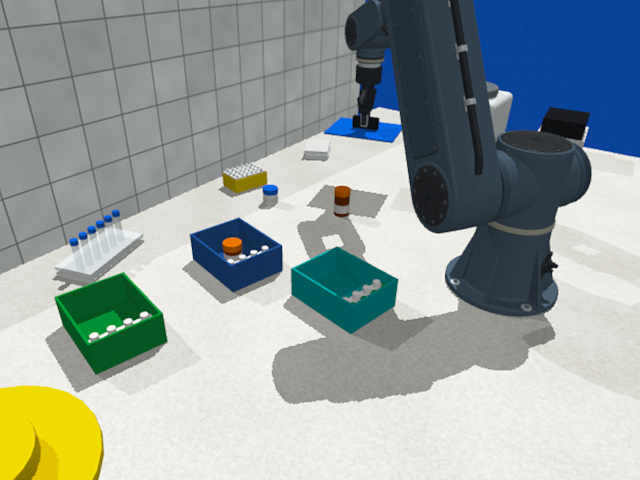

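```bash
python3 - <<'E'
from h import *
p,R,s=tool();M=R.as_matrix()
a=ray('wrist',82,34,.1895);b=ray('wrist',568.5,37,.1895);d=a-b
print(a,b,np.linalg.norm(d))
y=d/np.linalg.norm(d);x=np.array([y[1],-y[0],0]);print('yaw',np.degrees(np.arctan2(x[1],x[0])),'centre',(a+b)/2-.105*x,'tcp',p)
im=cv2.imread('pics/s9.png')[80:180,280:440];cv2.imwrite('pics/s9c.png',cv2.resize(im,None,fx=5,fy=5,interpolation=cv2.INTER_CUBIC))
c=(a+b)/2-.105*x;c[2]=.1895
for sx,sy in((1,1),(1,-1),(-1,-1),(-1,1)):
  q=c+sx*.105*x+sy*.085*y; print(sx,sy,((proj('side',q)-[280,80])*5).round(0))
E
```

```text
[ 0.61934673 -0.18227577  0.1895    ] [ 0.66069546 -0.34124439  0.1895    ] 0.16425814653726412
yaw 14.579917742581683 centre [ 0.53840236 -0.28819175  0.1895    ] tcp [ 0.54214574 -0.28750727  0.196161  ]
1 1 [217. 255.]
1 -1 [305. 179.]
-1 -1 [626. 219.]
-1 1 [565. 302.]
```

View pics/s9c.png

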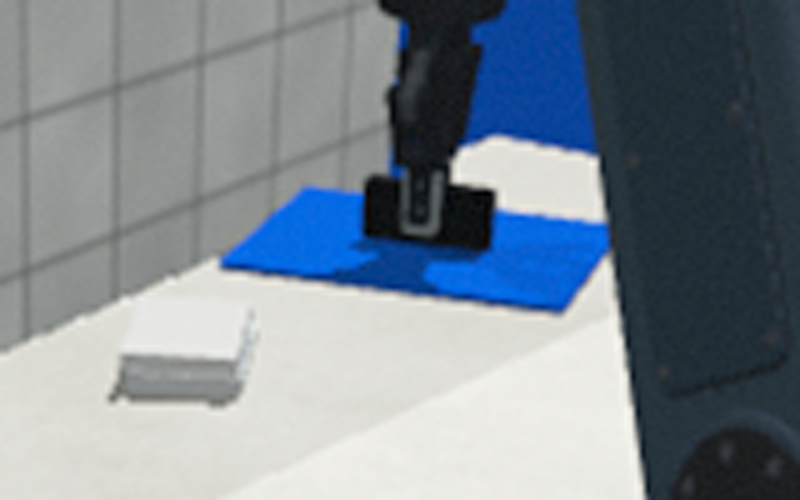

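Lid held level (side-view corners about 2 px below a level lid's prediction, all alike → ~3–4 mm lower, not tilted). Turning and carrying.

>>> step_arm(commands=[0, 0, 0, 3, 0, 0, 1, 0, 0, 0, 6, 0, 0, 1, 0, 0, 0, 6.5, 0, 0, 1, 0, 0, 0, 6.5, 0, 0, 1, 0, 0, 0, 5, 0, 0, 1, 0, -0.3, -1, 1.9, 0, 0, 1, 0, -0.5, -2, 0, 0, 0, 1, 0, -0.8, -3, 0, 0, 0, 1, 0, -0.9, -3.5, 0, 0, 0, 1, 0, -0.9, -3.5, 0, 0, 0, 1, 0, -0.9, -3.5, 0, 0, 0, 1, 0, -0.9, -3.5, 0, 0, 0, 1])

```text
clock: 13.5
ee_pos: [0.5393, -0.0795, 0.1956]
ee_rot: [-0.434, -0.557, -0.436, 0.558]
contact_force: [1.4, 0.3, -2.3]
gripper_width: 0.017
```

>>> step_arm(commands=[0, -0.9, -3.5, 0, 0, 0, 1, 0, -0.9, -3.5, 0, 0, 0, 1, 0, -0.9, -3.5, 0, 0, 0, 1, 0, -0.9, -3.5, 0, 0, 0, 1, 0, -0.9, -3.5, 0, 0, 0, 1, 0, -0.9, -3.5, 0, 0, 0, 1, 0, -0.9, -3.5, 0, 0, 0, 1, 0, -0.9, -3.5, 0, 0, 0, 1, 0, -0.6, -2.5, 0, 0, 0, 1, 0, -0.3, -1.5, 0, 0, 0, 1, 0, -0.1, -0.7, 0, 0, 0, 1, 0, 0, 0, 0, 0, 0, 1])

```text
clock: 14.5
ee_pos: [0.5398, 0.2564, 0.1962]
ee_rot: [-0.435, -0.556, -0.436, 0.558]
contact_force: [0.7, 0.5, -1.7]
gripper_width: 0.0171
```

```bash
python3 - <<'E'
from h import *
plan([.538,.3045,.19],90-14.0)
cv2.imwrite('pics/w10.png',optics.capture('wrist'))
cv2.imwrite('pics/s10.png',optics.capture('side'))
E
```

```text
t 14.5 p [0.5398 0.2564 0.1962] jaw -103.96 tilt 0.1 w 0.0171 F [ 0.7  0.5 -1.7] q [ 0.37  0.47  1.56 -0.    1.11  2.18]
turn about tool x deg 0.04
then shift cm (after turn) [ 0.61 -1.34 -4.63] before turn [ 0.61 -1.33 -4.63]
```

View pics/w10.png

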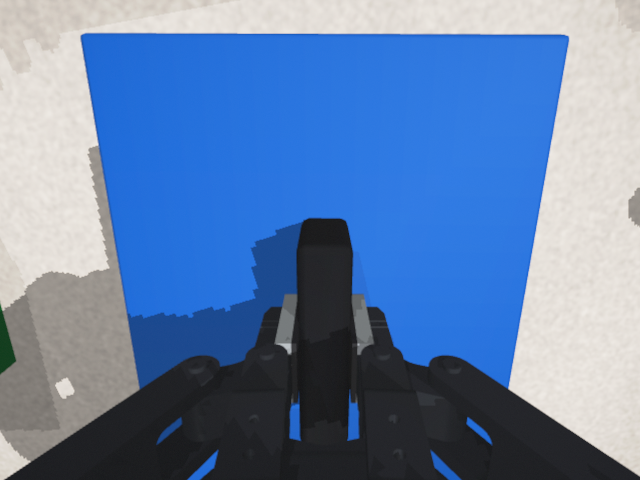

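View pics/s10.png

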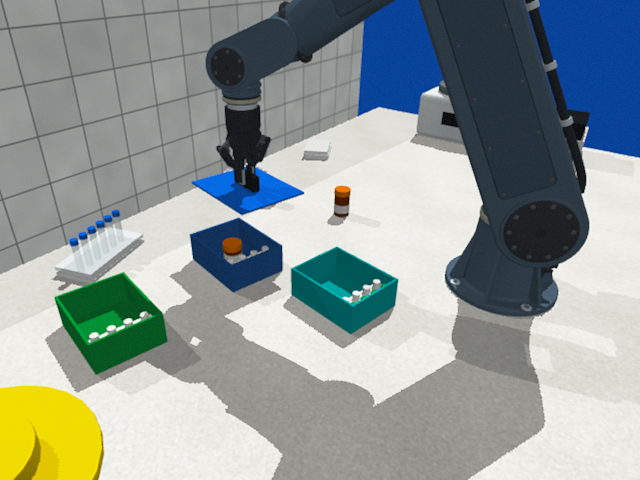

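The lid has not slipped in the grasp, and the jar still stands in the bay. Centring, then lowering to just above the rim.

>>> step_arm(commands=[0, -0.4, -1.4, 0, 0, 0, 1, 0, -0.4, -1.6, 0, 0, 0, 1, 0, -0.4, -1.2, 0, 0, 0, 1, 0, -0.1, -0.5, 0, 0, 0, 1, 0, 0, 0, 0, 0, 0, 1, 1.5, 0, 0, 0, 0, 0, 1, 2.5, 0, 0, 0, 0, 0, 1, 2, 0, 0, 0, 0, 0, 1, 1.5, 0, 0, 0, 0, 0, 1, 0.5, 0, 0, 0, 0, 0, 1, 0, 0, 0, 0, 0, 0, 1])

```text
clock: 15.52
ee_pos: [0.5384, 0.3038, 0.1162]
ee_rot: [-0.435, -0.557, -0.435, 0.558]
contact_force: [0.1, 0.3, -2.3]
gripper_width: 0.0171
```

```bash
python3 - <<'E'
from h import *
plan([.538,.3045,.087],90-14.0)
cv2.imwrite('pics/w11.png',optics.capture('wrist'))
im=optics.capture('side')[150:310,160:340];cv2.imwrite('pics/s11.png',cv2.resize(im,None,fx=3.7,fy=3.7,interpolation=cv2.INTER_CUBIC))
p,_,_=tool()
t=np.radians(-14);x=np.array([np.cos(t),np.sin(t),0]);y=np.array([-x[1],x[0],0])
for sx,sy in((1,1),(1,-1),(-1,-1),(-1,1)):
  b=np.array([.5355,.304,.07])+sx*.09*x+sy*.07*y
  print('box',((proj('side',b)-[160,150])*3.7).round(0))
E
```

```text
t 15.52 p [0.5384 0.3038 0.1162] jaw -104.05 tilt 0.13 w 0.0171 F [ 0.1  0.3 -2.3] q [ 0.44  0.6   1.56 -0.    0.98  2.25]
turn about tool x deg -0.05
then shift cm (after turn) [ 2.92 -0.05 -0.06] before turn [ 2.92 -0.05 -0.06]
box [112. 309.]
box [294. 246.]
box [455. 350.]
box [266. 427.]
```

View pics/s11.png

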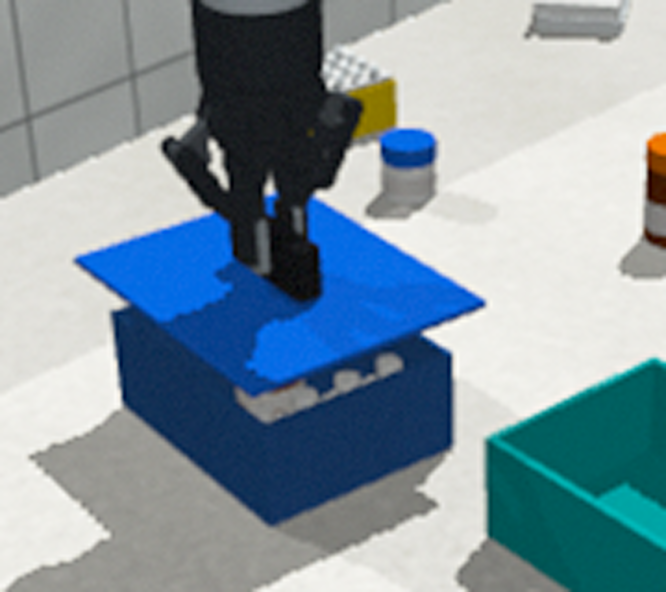

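View pics/w11.png

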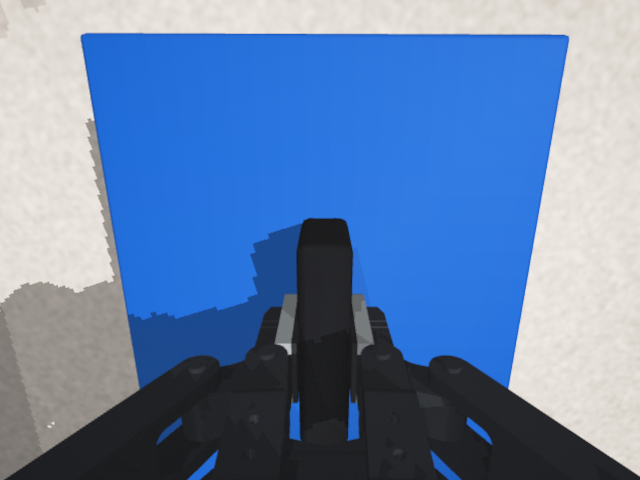

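```bash
python3 - <<'E'
from fit import *
U=lambda a,b:(160+a/3.7,150+b/3.7)
P=[ray('side',*U(*p),.106) for p in((77,261),(485,300),(256,388))]
# corners: (+x,+y) left, (-x,-y) right, (-x,+y) front
print(np.round(P,4)); c=(P[0]+P[1])/2; print('centre',c,'len',np.linalg.norm(P[0]-P[1]),'diag should be',np.hypot(.21,.17))
v=P[0]-P[2];print('yaw',np.degrees(np.arctan2(v[1],v[0])),np.linalg.norm(v))
Q=[ray('side',160+a/3.7,150+b/3.7,.07) for a,b in((114,312),(451,351),(268,422))]
print('box rim left,right,front: centre',(Q[0]+Q[1])/2,np.linalg.norm(Q[0]-Q[1]),np.hypot(.18,.14))
a=ray('wrist',82,34,.103);b=ray('wrist',568.5,37,.103);d=a-b;y=d/np.linalg.norm(d);x=np.array([y[1],-y[0],0]);print('wrist lid centre',(a+b)/2-.105*x,np.linalg.norm(d))
E
```

```text
[[0.6527 0.3623 0.106 ]
 [0.4162 0.2471 0.106 ]
 [0.4575 0.4066 0.106 ]]
centre [0.53444747 0.30468338 0.106     ] len 0.26309640058273454 diag should be 0.27018512172212594
yaw -12.770135258002995 0.20020082851806897
box rim left,right,front: centre [0.53428137 0.30607754 0.07      ] 0.22265394192632265 0.2280350850198276
wrist lid centre [0.53695856 0.30490573 0.103     ] 0.17391828793917635
```

Both views put the lid centre within about 3 mm of the box centre. Lowering onto the rim.

>>> step_arm(commands=[0.8, 0, 0, 0, 0, 0, 1, 0.8, 0, 0, 0, 0, 0, 1, 0.6, 0, 0, 0, 0, 0, 1, 0.4, 0, 0, 0, 0, 0, 1, 0.2, 0, 0, 0, 0, 0, 1, 0, 0, 0, 0, 0, 0, 1, 0, 0, 0, 0, 0, 0, 1])

```text
clock: 16.2
ee_pos: [0.5389, 0.3047, 0.0893]
ee_rot: [-0.435, -0.557, -0.435, 0.557]
contact_force: [-0.2, -0.5, -1.7]
gripper_width: 0.0168
```

>>> step_arm(commands=[0.2, 0, 0, 0, 0, 0, 1, 0.1, 0, 0, 0, 0, 0, 1, 0, 0, 0, 0, 0, 0, 1, 0, 0, 0, 0, 0, 0, 1])

```text
clock: 16.53
ee_pos: [0.5389, 0.3047, 0.0863]
ee_rot: [0.435, 0.557, 0.435, -0.557]
contact_force: [-0.1, -0.2, -2.6]
gripper_width: 0.017
```

>>> step_arm(commands=[0.1, 0, 0, 0, 0, 0, 1, 0.1, 0, 0, 0, 0, 0, 1, 0, 0, 0, 0, 0, 0, 1, 0, 0, 0, 0, 0, 0, 1])

```text
clock: 16.87
ee_pos: [0.539, 0.3047, 0.0851]
ee_rot: [0.435, 0.557, 0.435, -0.557]
contact_force: [-3.2, -0.5, 6.2]
gripper_width: 0.0169
```

Contact at TCP z 0.085, which is the expected closed height (0.062 + 0.0232). Releasing and retreating straight up.

>>> step_arm(commands=[0, 0, 0, 0, 0, 0, 2.5, 0, 0, 0, 0, 0, 0, 4, 0, 0, 0, 0, 0, 0, 5, 0, 0, 0, 0, 0, 0, 5, 0, 0, 0, 0, 0, 0, 5, 0, 0, 0, 0, 0, 0, 5, -1, 0, 0, 0, 0, 0, 5, -3, 0, 0, 0, 0, 0, 5, -3, 0, 0, 0, 0, 0, 5, -3, 0, 0, 0, 0, 0, 5, -2, 0, 0, 0, 0, 0, 5, 0, 0, 0, 0, 0, 0, 5])

```text
clock: 17.87
ee_pos: [0.5406, 0.3055, 0.21]
ee_rot: [0.436, 0.56, 0.435, -0.555]
contact_force: [0.9, 0.1, 0.5]
gripper_width: 0.05
```

```bash
python3 - <<'E'
from h import *
plan([.538,.3045,.087],90-14.0)
cv2.imwrite('pics/w12.png',optics.capture('wrist'))
s=optics.capture('side');cv2.imwrite('pics/s12f.png',s);im=s[150:310,160:380];cv2.imwrite('pics/s12.png',cv2.resize(im,None,fx=3.6,fy=3.6,interpolation=cv2.INTER_CUBIC))
E
```

```text
t 17.87 p [0.5406 0.3055 0.21  ] jaw -104.02 tilt 0.45 w 0.05 F [0.9 0.1 0.5] q [0.44 0.5  1.49 0.   1.15 2.25]
turn about tool x deg -0.02
then shift cm (after turn) [12.29 -0.3   0.22] before turn [12.29 -0.3   0.22]
```

View pics/s12.png

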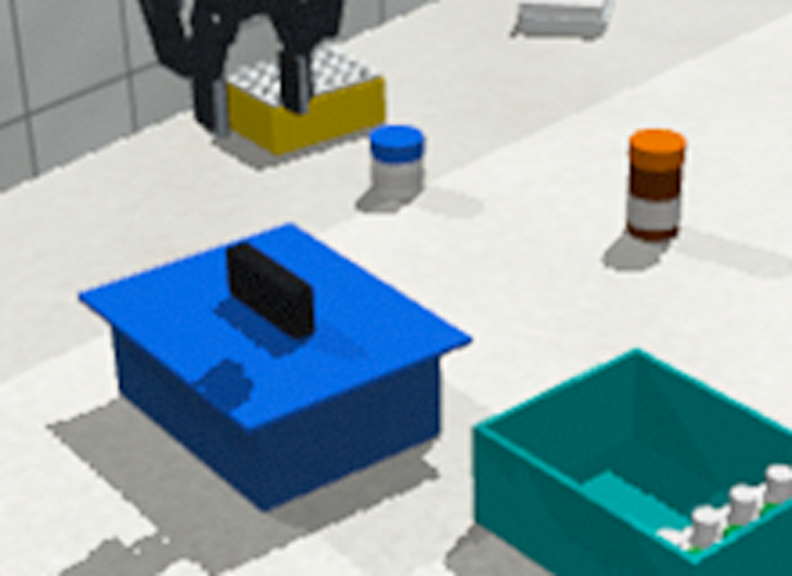

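View pics/w12.png

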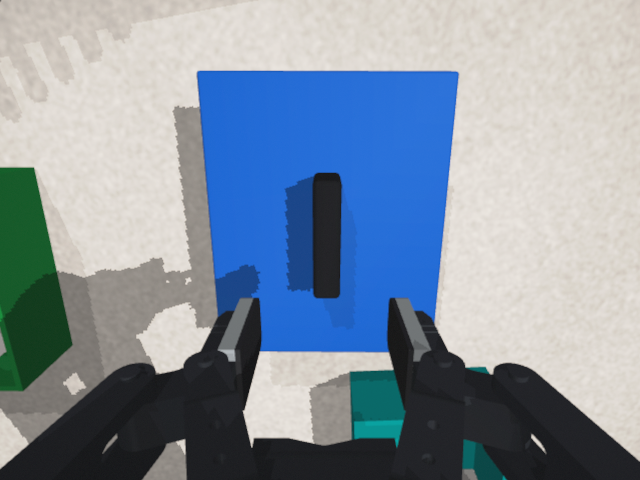

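```bash
python3 - <<'E'
from fit import *
im=cv2.imread('pics/s12f.png')
for z in(.070,.076,.082):
  q,r=fit('wrist',[(198,71.5),(458,72),(434,352),(219,351)],.105,.085,z,-.24);print(z,q,np.degrees(q[2]),'rms mm',np.sqrt((r**2).mean())*1e3)
plan([0,0,0],0)
U=lambda a,b:(160+a/3.6,150+b/3.6)
P=[ray('side',*U(*p),.076) for p in((80,296),(471,338),(247,428),(292,224))]
print(np.round(P,4),np.linalg.norm(P[0]-P[1]),np.linalg.norm(P[2]-P[3]),.2702,(P[0]+P[1])/2,(P[2]+P[3])/2)
t=optics.capture('top');cv2.imwrite('pics/t12.png',t)
hsv=cv2.cvtColor(t,cv2.COLOR_BGR2HSV);n,l,st,c=cv2.connectedComponentsWithStats(cv2.inRange(hsv,(5,150,100),(20,255,255)))
for i in range(1,n):
  if st[i,4]>50:print('tall',c[i],ray('top',*c[i],.08))
E
```

```text
0.07 [ 0.53361263  0.30342474 -0.24712751] -14.15936308549298 rms mm 1.053533051745509
0.076 [ 0.53536817  0.30303809 -0.24712743] -14.15935886319256 rms mm 2.3266183326797205
0.082 [ 0.53712371  0.30265145 -0.24712748] -14.159361698420136 rms mm 4.266514680510969
t 17.97 p [0.539  0.3047 0.2053] jaw -104.02 tilt 0.09 w 0.0499 F [-1.4 -0.7  0.4] q [0.44 0.5  1.49 0.   1.15 2.25]
turn about tool x deg 75.98
then shift cm (after turn) [20.51 30.45 53.92] before turn [ 20.43 -44.93  42.64]
[[0.651  0.364  0.076 ]
 [0.4128 0.2525 0.076 ]
 [0.4547 0.4141 0.076 ]
 [0.6105 0.202  0.076 ]] 0.2629781315130341 0.26315793985087854 0.2702 [0.53193652 0.30824495 0.076     ] [0.53260301 0.30806929 0.076     ]
tall [427.69131833 198.26366559] [ 0.4799129 -0.0747116  0.08     ]
```

```bash
python3 - <<'E'
from h import *
print(workorder.close_job(), manip.sense()['clock'])
E
```

```text
the job is handed in; nothing more can be done
the job is handed in; nothing more can be done
```

The low amber jar stands in the free bay with the blue lid closed over it. I handed the job in at about 18 s of the 69 s; the hand-in reports no verdict.

- **Jar:** after I let go, the wrist camera showed it upright at about x = +24 mm, y = 0 in the box frame. I did not see it again once the lid was on.
- **Lid:**
  - It made contact at the expected closed height: the tool was at 0.085 m, which puts the lid origin 62 mm above the bench.
  - After release, the wrist fit put its centre at about (0.535, 0.303) m and yaw −14.2°. The box is at about (0.5355, 0.304) m and −14°, so the two agree within about 1 mm. It looked flat on the rim all round.
- **Tall jar:** its pixel in the top view is unchanged, so it did not move. The gripper was about 12 cm above the lid's release point, touching nothing.

**Disagreements between checks:**
- **Wrist fit:** it matched best at a plate height of 70 mm instead of 76 mm. I put this down to the arm still settling about 5 mm after the picture was taken.
- **Side view:** it read the lid about 5 mm off the wrist fit, and lengths about 3% short. It had measured the box rim just as short, and both differences are well inside the 18 mm tolerance.

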